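# Change over the two tea boxes

### The arm

A 6-joint arm with a two-finger parallel gripper is mounted at the origin on a cart in front of the work surface, level with it; the furniture and walls round the work are solid. World frame = base frame: x ahead of the robot, y to its left, z up, the work surface at z = 0. Lengths are in m, angles in rad, forces in N, time in s.
With the tool pointing down it reaches from about 0.25 to 0.775 m from the base axis. Payload 8.9 kg.
Tool frame: the origin (TCP) lies where the fingers leave the gripper's body, on its centre line; the fingertips stand 73 mm ahead of it and the grasp point (between the pads) lies 54 mm ahead of it; z points along the fingers, y is the line along which they close (so a half turn about z gives the same grasp; the last joint's range is limited). The gripper opens to 85 mm and grips with 20 to 120 N. Pads are 22 mm wide; open, the fingers measure 114 mm over their backs; the gripper's body (76 mm by 85 mm) begins 54 mm behind the grasp point. The pads swing forward as they close: fully open they stand 13 mm farther back than shut.
Start: joints at [0.987, 0.291, -0.153, 1.127, 0, 1.431], TCP at [0.226, 0.474, 0.304] pointing down, gripper open.
Joint ranges: [-2.52, 2.52], [-0.91, 1.74], [-1.3, 1.37], [-1.96, 2.02], [-1.52, 1.47], [-3.14, 3.14]. Speed limits (rad/s): [2.22, 2.22, 2.79, 3.14, 3.14, 3.14].

### API

Orientations are given as a unit quaternion [w, x, y, z].
In Python, from plant import r gives the robot as it stands.
- The arm moves only by the tool apply_moves, never from a script. Its argument "targets" is a list of rows, each a list of 2 entries, a list of its own where there are three numbers: the shift along the tool's x, y, z in mm, then the turn, a rotation vector about the tool's x, y, z in rad. A call has 1 to 20 rows; each row is the pose to reach, as a shift and turn from the pose commanded when the call began, along the tool's axes at that moment; what a row does not reach only later rows make up. A row lasts 1/8 s, in which the tool goes at most 62.5 mm and 10.7 degrees, less where a joint would pass 70% of its speed; a pose out of reach is approached as far as the arm can. A call with a gripper value outside its range is refused whole. "claw" is the opening, from -1 (shut) to 1 (fully open), set as the call begins (left out, the last holds). The fingers move at their own pace and stop on an object; the grip force is fixed at half the most. Time passes only in rows, so rows that repeat a pose let the fingers close. It gives the time, the measured TCP pose, the force, the opening and the grip force at its end, in the units of the state.
- r.read_state(): the state, without advancing time (a new reading comes with each control period).
- r.get_image(name): name is "scene" or "top"; returns the picture (400x640x3 uint8, blue, green, red); there is no depth.
- r.calibration(name): a dict with "camera_matrix" (3x3 intrinsics, pixels), "camera_from_world" (4x4, takes a point from world to camera coordinates). Camera axes: x right, y down, z forward; pixel columns grow to the right and rows downward; lengths in m; the calibration is good to about 2 mm. A picture is of the moment at which its call begins. calibration takes no time and is no camera call.
- r.hand_in(): hands the job in; it is judged then, once.
The state is a dict: "time_s": time; "joint_positions": joint angles; "joint_velocities": joint speeds; "effort": joint torques, N m; "eef_pos": TCP position; "orientation": TCP orientation; "wrist_force": force on the tool from outside, world axes, zero at the start; "torque": the same for the moment, N m; "opening": finger opening in m; "grip_force": force on a finger pad.
Only numpy, scipy, OpenCV 4.12 (cv2) and the standard library are available. Lean on these libraries where they do the work, as an engineer would, in place of code of your own. Each camera call takes 0.05 s, during which the arm holds its last target. There are 200 camera calls.

### The job

Two wooden tea boxes with hinged lids stand on the worktop: the narrow one is open and the wide one is shut. Push the narrow box's lid over so that it falls shut, and flip the wide box's lid up and back past upright so that it stays open by its own weight. Use only light fingertip pushes: grip nothing, leave both boxes standing where they are without lifting or tipping them, and do not disturb the mug, the honey jar or the salt shaker.

Things in the scene. Friction and masses are not known exactly. Their poses are not given: they have to be found in the camera images.
- wide_box: a plain light-wood box for tea sachets, 200 mm wide, 105 mm deep, 70 mm high without its lid, loose on rubber feet; origin at the centre of its underside, x points from its front (lip side) to its back (hinge side), y along its width, z up
- wide_lid (a joint): lid angle of the wide box in rad: 0 shut, pi/2 upright, 1.95 leaning back against its stop. The lid is a 12 mm thick about 175 g panel that turns freely and has no catch: below about 1.45 it falls shut, above about 1.55 it falls back onto the stop
- wide_lip (a point): middle of the lower front edge of the wide box's lid lip, fixed to the lid. The lip is an 8 mm thick wooden ledge that runs along almost the whole lid front and overhangs the box's front wall by 20 mm, with free space under it; this edge is 125 mm from the hinge axis and, with the lid shut, 70 mm above the worktop. Axes as the box's with the lid shut; they turn with the lid (z is then the lid's outward upper side)
- wide_hinge (a point): middle of the wide box's lid hinge axis: 70 mm above the underside, at the box's back face; axes as the box's, the hinge axis is y
- narrow_box: a plain light-wood box for tea sachets, 110 mm wide, 105 mm deep, 70 mm high without its lid, loose on rubber feet; origin at the centre of its underside, x points from its front (lip side) to its back (hinge side), y along its width, z up
- narrow_lid (a joint): lid angle of the narrow box in rad: 0 shut, pi/2 upright, 1.95 leaning back against its stop. The lid is a 12 mm thick about 95 g panel that turns freely and has no catch: below about 1.45 it falls shut, above about 1.55 it falls back onto the stop
- narrow_lip (a point): middle of the lower front edge of the narrow box's lid lip, fixed to the lid. The lip is an 8 mm thick wooden ledge that runs along almost the whole lid front and overhangs the box's front wall by 20 mm, with free space under it; this edge is 125 mm from the hinge axis and, with the lid shut, 70 mm above the worktop. Axes as the box's with the lid shut; they turn with the lid (z is then the lid's outward upper side)
- narrow_hinge (a point): middle of the narrow box's lid hinge axis: 70 mm above the underside, at the box's back face; axes as the box's, the hinge axis is y
- mug: white mug with dark stripes and a handle, about 90x120x88 mm, origin at the centre of its underside; stands between the boxes, not to be touched
- jar: glass honey jar with a screw lid, about 58x62x86 mm, origin at the centre of its underside; stands between the boxes further back, not to be touched
- shaker: salt shaker with a metal top, 44 mm across, 90 mm high, origin at the centre of its underside; stands to the right by the hob, not to be touched

How it is judged:
By the outcome, as a careful person would: the job done as asked, in the order asked, and still so for the second after the job is handed in, with the robot touching nothing.
It also fails if it takes over 72 s, if anything falls off the work surface, if the arm or the gripper's body presses on something with over 40 N, if the wrist force passes 120 N, or if a joint passes its speed limit or range.

## Working session

There is one attempt and no reset: what is moved stays moved. The work goes in short steps, Python scripts to look and compute and a tool call to move; the robot and the scene stay as the last step left them, time stands still between calls to the robot, and variables do not carry over. Pictures are saved under pics/ and viewed, at most 10 in all, crops included, and the job is handed in when it is done.

Besides the shell and the picture viewer there is one more tool, called after ">>>" as a command line: name --argument value ..., lists and objects as JSON in quotes. apply_moves: Moves the arm, as the interface text tells. Its arguments: {"type":"object","properties":{"targets":{"type":"array"},"claw":{"type":"number"}},"required":["targets"]}

```bash
mkdir -p pics; python3 - <<'E'
from plant import r
import cv2,numpy as np
for n in("scene","top"):
    im=r.get_image(n);cv2.imwrite(f"pics/{n}0.png",im)
    c=r.calibration(n);print(n,np.round(c["camera_matrix"],1).tolist(),np.round(c["camera_from_world"],3).tolist())
s=r.read_state();print({k:np.round(v,3).tolist() for k,v in s.items()})
E
```

```text
scene [[366.4, 0.0, 314.4], [0.0, 366.4, 193.8], [0.0, 0.0, 1.0]] [[0.798, -0.603, 0.012, -0.461], [-0.215, -0.304, -0.928, 0.201], [0.563, 0.738, -0.372, 0.882], [0.0, 0.0, 0.0, 1.0]]
top [[383.2, 0.0, 323.8], [0.0, 383.2, 198.4], [0.0, 0.0, 1.0]] [[-0.008, -1.0, 0.024, -0.02], [-0.994, 0.005, -0.105, 0.577], [0.105, -0.025, -0.994, 1.045], [0.0, 0.0, 0.0, 1.0]]
{'time_s': 0.1, 'joint_positions': [0.987, 0.291, -0.154, 1.127, -0.0, 1.431], 'joint_velocities': [-0.0, -0.001, 0.001, 0.0, -0.001, 0.0], 'effort': [0.001, -53.798, 33.192, 0.009, -0.0, -0.0], 'eef_pos': [0.226, 0.474, 0.303], 'orientation': [-0.0, 0.221, 0.975, -0.001], 'wrist_force': [0.962, -0.702, -0.039], 'torque': [-0.036, -0.012, 0.052], 'grip_force': 0.0, 'opening': 0.086}
```

View pics/scene0.png

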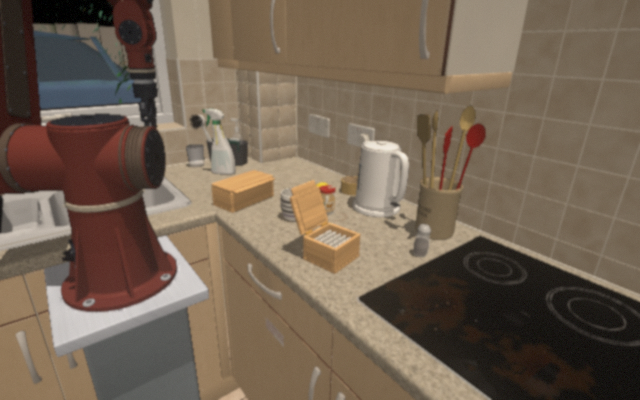

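View pics/top0.png

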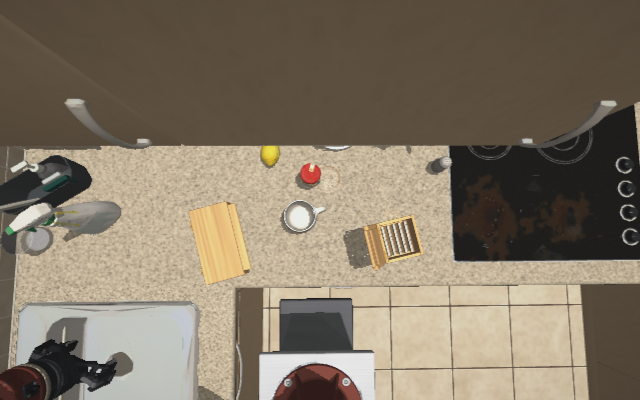

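```bash
python3 - <<'E'
import cv2,numpy as np
im=cv2.imread("pics/top0.png")
a=cv2.resize(im[190:295,180:260],None,fx=5,fy=5,interpolation=cv2.INTER_CUBIC)
b=cv2.resize(im[205:280,338:430],None,fx=4.3,fy=7*0+4.3,interpolation=cv2.INTER_CUBIC)
b=cv2.copyMakeBorder(b,0,a.shape[0]-b.shape[0],0,0,cv2.BORDER_CONSTANT)
cv2.imwrite("pics/crop.png",np.hstack([a,b]));print(a.shape,b.shape)
E
```

```text
(525, 400, 3) (525, 396, 3)
```

View pics/crop.png

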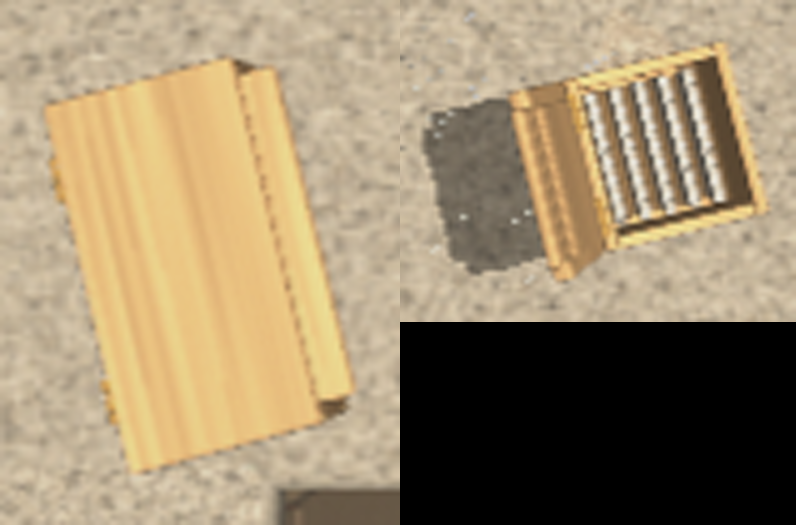

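```bash
cat > h.py <<'E'
from plant import r
import numpy as np
def ray(n,u,v,z):
    c=r.calibration(n);T=np.array(c["camera_from_world"]);R=T[:3,:3];o=-R.T@T[:3,3]
    d=R.T@np.linalg.inv(c["camera_matrix"])@[u,v,1]
    return o+d*(z-o[2])/d[2]
E
python3 - <<'E'
from h import *
W=lambda x,y,z:ray("top",180+(x+.5)/5-.5,190+(y+.5)/5-.5,z)
N=lambda x,y,z:ray("top",338+(x-400+.5)/4.3-.5,205+(y+.5)/4.3-.5,z)
p=lambda n,*a:print(n,*[np.round(q,3) for q in a])
a=[W(45,105,.082),W(135,470,.082),W(235,60,.082),W(320,420,.082)];p("wide lid BL,BR,FL,FR",*a,[np.linalg.norm(a[0]-a[1]),np.linalg.norm(a[0]-a[2])])
l=[W(275,68,.078),W(352,388,.078)];p("lip",*l,np.linalg.norm(l[0]-l[1]))
b=[N(568,82,.07),N(612,247,.07),N(722,44,.07),N(765,210,.07)];p("narrow hingeside, front",*b,[np.linalg.norm(b[0]-b[1]),np.linalg.norm(b[0]-b[2])])
t=[N(515,92,.18),N(565,278,.18)];p("lidtip",*t,np.linalg.norm(t[0]-t[1]))
for n,u,v,z in(("mug",300,216,.088),("mughandle",324,209,.06),("jar",311,174,.086),("shaker",444,163,.09),("edge",300,285,0)):p(n,ray("top",u,v,z))
E
```

```text
wide lid BL,BR,FL,FR [0.541 0.335 0.082] [0.351 0.283 0.082] [0.564 0.236 0.082] [0.376 0.188 0.082] [0.197 0.102]
lip [0.56  0.215 0.078] [0.392 0.172 0.078] 0.174
narrow hingeside, front [ 0.504 -0.165  0.07 ] [ 0.401 -0.19   0.07 ] [ 0.527 -0.263  0.07 ] [ 0.423 -0.286  0.07 ] [0.105 0.101]
lidtip [ 0.494 -0.117  0.18 ] [ 0.391 -0.143  0.18 ] 0.106
mug [0.525 0.041 0.088]
mughandle [ 0.545 -0.023  0.06 ]
jar [0.637 0.011 0.086]
shaker [ 0.665 -0.347  0.09 ]
edge [0.335 0.044 0.   ]
```

>>> apply_moves --targets '[[[-15,-15,0],[0,0,0.03]],[[-45,-43,0],[0,0,0.1]],[[-80,-77,0],[0,0,0.18]],[[-120,-116,0],[0,0,0.27]],[[-160,-155,0],[0,0,0.36]],[[-200,-193,0],[0,0,0.45]],[[-240,-232,0],[0,0,0.54]],[[-280,-271,0],[0,0,0.63]],[[-320,-309,0],[0,0,0.72]],[[-355,-343,0],[0,0,0.79]],[[-385,-372,0],[0,0,0.84]],[[-405,-391,0],[0,0,0.87]],[[-417,-403,0],[0,0,0.883]],[[-417,-403,0],[0,0,0.883]],[[-417,-403,0],[0,0,0.883]]]' --claw -1

```text
time_s: 1.98
eef_pos: [0.4285, -0.0685, 0.3038]
orientation: [-0.0, 0.616, 0.788, 0.0]
wrist_force: [-1.0, 0.1, -0.4]
opening: -0.0001
grip_force: 0.0
```

```bash
python3 - <<'E'
from plant import r
import cv2,numpy as np
a=r.get_image("top");b=r.get_image("scene");cv2.imwrite("pics/t1.png",np.vstack([a[140:300,180:460],b[100:300,200:480]]))
s=r.read_state();print({k:np.round(v,3).tolist() for k,v in s.items()})
E
```

```text
{'time_s': 2.075, 'joint_positions': [-0.327, 0.118, -0.374, 1.079, 0.0, 0.999], 'joint_velocities': [0.001, 0.001, 0.002, -0.001, -0.002, -0.0], 'effort': [-0.292, -40.848, 32.67, -0.004, -0.007, 0.003], 'eef_pos': [0.429, -0.068, 0.304], 'orientation': [-0.0, 0.616, 0.788, 0.0], 'wrist_force': [-0.04, 0.547, -0.663], 'torque': [-0.021, -0.033, 0.033], 'grip_force': 0.0, 'opening': 0.0}
```

View pics/t1.png

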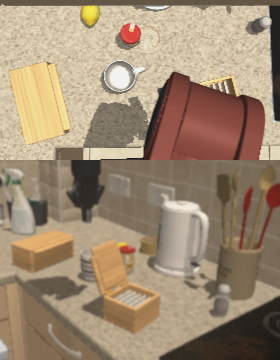

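>>> apply_moves --targets '[[[0,0,12],[0,0,0]],[[0,0,38],[0,0,0]],[[0,0,62],[0,0,0]],[[0,0,76],[0,0,0]],[[-10,0,76],[0,0,0]],[[-22,0,76],[0,0,0]],[[-32,0,76],[0,0,0]],[[-40,0,76],[0,0,0]],[[-48,0,76],[0,0,0]],[[-56,0,76],[0,0,0]],[[-64,0,76],[0,0,0]],[[-72,0,76],[0,0,0]],[[-80,0,76],[0,0,0]],[[-88,0,76],[0,0,0]]]'

```text
time_s: 3.82
eef_pos: [0.4502, -0.1552, 0.2279]
orientation: [-0.0, 0.616, 0.788, -0.0]
wrist_force: [0.9, 0.7, 0.1]
opening: -0.0002
grip_force: 0.1
```

>>> apply_moves --targets '[[[-8,0,0],[0,0,0]],[[-16,0,0],[0,0,0]],[[-24,0,0],[0,0,0]],[[-31,0,0],[0,0,0]],[[-37,0,0],[0,0,0]],[[-37,0,0],[0,0,0]],[[-37,0,0],[0,0,0]],[[-20,0,-5],[0,0,0]],[[10,0,-30],[0,0,0]],[[40,0,-60],[0,0,0]],[[60,0,-76],[0,0,0]],[[60,0,-76],[0,0,0]]]'

```text
time_s: 5.32
eef_pos: [0.4355, -0.0948, 0.3053]
orientation: [0.001, 0.615, 0.788, 0.0]
wrist_force: [-0.6, 0.1, 0.5]
opening: -0.0001
grip_force: 0.0
```

```bash
python3 - <<'E'
from plant import r
import cv2,numpy as np
b=r.get_image("scene");cv2.imwrite("pics/t2.png",cv2.resize(b[130:300,180:450],None,fx=2,fy=2))
s=r.read_state();print({k:np.round(v,3).tolist() for k,v in s.items()})
E
```

```text
{'time_s': 5.375, 'joint_positions': [-0.38, 0.139, -0.348, 1.082, -0.0, 0.946], 'joint_velocities': [-0.024, 0.028, -0.004, -0.013, -0.004, -0.008], 'effort': [0.979, -44.351, 33.14, 0.386, 0.084, 0.124], 'eef_pos': [0.436, -0.096, 0.304], 'orientation': [0.001, 0.616, 0.788, 0.0], 'wrist_force': [0.057, 0.038, -0.147], 'torque': [-0.057, -0.013, -0.009], 'grip_force': 0.0, 'opening': 0.0}
```

View pics/t2.png

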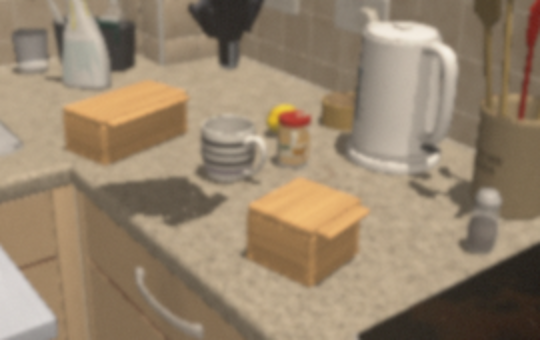

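>>> apply_moves --targets '[[[10,2,0],[0,0.04,0]],[[35,7,0],[0,0.13,0]],[[65,13,4],[0,0.24,0]],[[95,19,10],[0,0.35,0]],[[125,26,20],[0,0.46,0]],[[155,32,34],[0,0.57,0]],[[180,37,45],[0,0.66,0]],[[193,40,50],[0,0.7,0]],[[193,40,54],[0,0.7,0]],[[193,40,54],[0,0.7,0]]]'

```text
time_s: 6.62
eef_pos: [0.4282, 0.1, 0.2499]
orientation: [-0.27, 0.579, 0.74, 0.211]
wrist_force: [0.1, 0.3, -0.2]
opening: 0.0
grip_force: 0.0
```

```bash
cat >> h.py <<'E'
from scipy.spatial.transform import Rotation as Ro
def corner():
    s=r.read_state();w,x,y,z=s["orientation"];R=Ro.from_quat([x,y,z,w]).as_matrix()
    P=np.array(s["eef_pos"])+R@[.011,0,.073]
    b=np.array([-.241,.971,0]);a=np.array([.971,.241,0])
    print("corner f,a,z",np.round([.1955-P@b,P@a,P[2]],4),"P",P.round(4),"TCP",np.round(s["eef_pos"],4),"z",R[:,2].round(3),"F",np.round(s["wrist_force"],2),s["time_s"])
E
python3 - <<'E'
from h import *
import cv2
b=r.get_image("scene");a=r.get_image("top")
cv2.imwrite("pics/t3.png",np.vstack([cv2.resize(b[110:280,180:430],None,fx=2,fy=2)[:,:500],cv2.resize(a[170:300,150:400],None,fx=2,fy=2)])[:600])
corner();print(r.read_state()["joint_positions"])
E
```

```text
corner f,a,z [0.1462 0.4401 0.2016] P [0.4151 0.1538 0.2016] TCP [0.4284 0.1001 0.2504] z [-0.154  0.625 -0.766] F [-0.26  0.34  0.06] 6.725
[-0.27695707  0.37714945 -0.37221741  1.21591493  0.59287801  0.92887229]
```

View pics/t3.png

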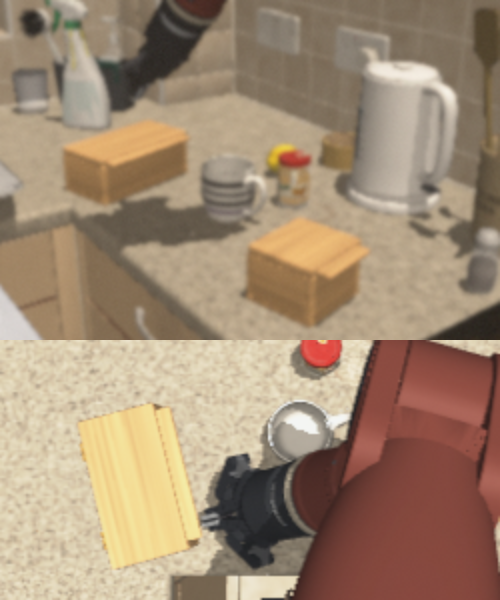

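```bash
python3 - <<'E'
from h import *
for z in(.19,.2):print(ray("top",150+203/2,170+(520-340)/2,z).round(3))
print("knuckle",ray("top",268,229,.25).round(3))
E
```

```text
[0.416 0.15  0.19 ]
[0.417 0.149 0.2  ]
knuckle [0.487 0.105 0.25 ]
```

>>> apply_moves --targets '[[[-10,0,12],[0,0,0]],[[-32,0,38],[0,0,0]],[[-56,0,67],[0,0,0]],[[-78,0,93],[0,0,0]],[[-92,0,110],[0,0,0]],[[-99,0,118],[0,0,0]],[[-99,0,118],[0,0,0]],[[-93,0,123],[0,0,0]],[[-86,0,129],[0,0,0]],[[-79,0,135],[0,0,0]],[[-73,0,140],[0,0,0]],[[-73,0,140],[0,0,0]]]'

```text
time_s: 8.22
eef_pos: [0.4194, 0.1345, 0.0959]
orientation: [-0.27, 0.578, 0.74, 0.211]
wrist_force: [-0.4, -0.8, 0.5]
opening: 0.0003
grip_force: 0.0
```

```bash
python3 - <<'E'
from h import *
import cv2
a=r.get_image("top");cv2.imwrite("pics/t4.png",cv2.resize(a[180:300,170:330],None,fx=4,fy=4,interpolation=cv2.INTER_CUBIC))
corner()
E
```

```text
corner f,a,z [0.1109 0.4398 0.0471] P [0.4062 0.1879 0.0471] TCP [0.4196 0.1341 0.0959] z [-0.155  0.625 -0.765] F [-0.02  0.09  1.04] 8.275
```

View pics/t4.png

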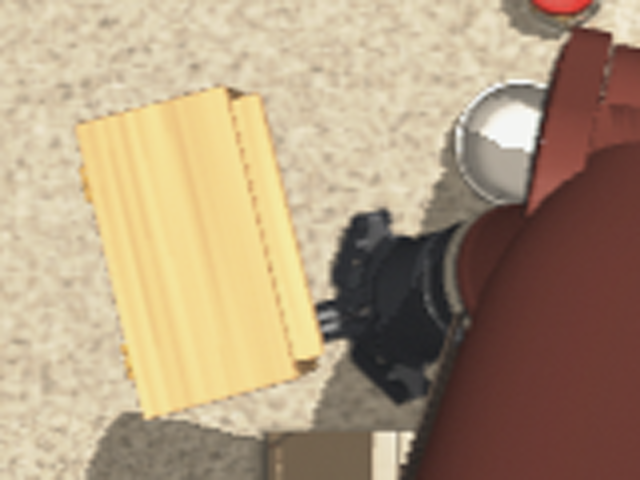

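>>> apply_moves --targets '[[[5,0,-6],[0,0,0]],[[10,0,-12],[0,0,0]],[[15,0,-18],[0,0,0]],[[21,0,-24],[0,0,0]],[[26,0,-30],[0,0,0]],[[33,0,-35],[0,0,0]],[[40,0,-40],[0,0,0]],[[47,0,-44],[0,0,0]],[[54,0,-48],[0,0,0]],[[62,0,-51],[0,0,0]],[[70,0,-53],[0,0,0]],[[78,0,-55],[0,0,0]],[[86,0,-56],[0,0,0]]]'

```text
time_s: 9.9
eef_pos: [0.4125, 0.163, 0.1944]
orientation: [-0.27, 0.579, 0.74, 0.211]
wrist_force: [0.1, -1.2, -0.2]
opening: -0.0001
grip_force: 0.4
```

```bash
python3 - <<'E'
from h import *
import cv2
b=r.get_image("scene");a=r.get_image("top");
cv2.imwrite("pics/t5.png",np.hstack([cv2.resize(b[120:260,190:330],None,fx=2.8,fy=2.8),cv2.resize(a[180:320,160:300],None,fx=2.8,fy=2.8)]))
corner()
E
```

```text
corner f,a,z [0.081  0.4399 0.1459] P [0.3992 0.217  0.1459] TCP [0.4125 0.1632 0.1946] z [-0.155  0.625 -0.765] F [ 0.25 -0.91 -0.29] 10.0
```

View pics/t5.png

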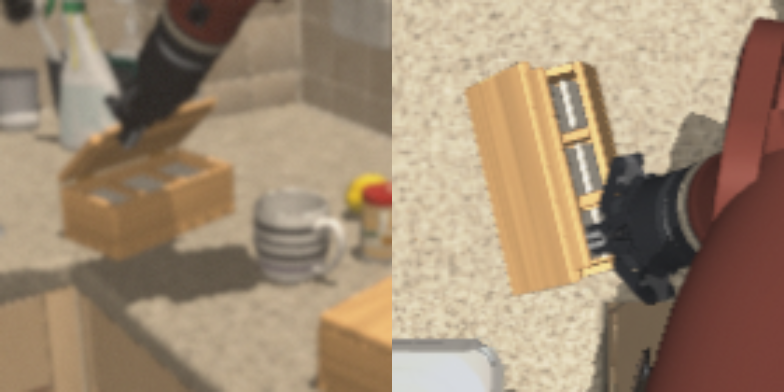

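>>> apply_moves --targets '[[[8,0,-1],[0,0,0]],[[17,0,-1],[0,0,0]],[[25,0,0],[0,0,0]],[[33,0,1],[0,0,0]],[[42,0,3],[0,0,0]],[[50,0,5],[0,0,0]],[[58,0,8],[0,0,0]],[[65,0,12],[0,0,0]],[[72,0,16],[0,0,0]],[[79,0,20],[0,0,0]],[[84,0,24],[0,0,0]],[[88,0,27],[0,0,0]],[[92,0,31],[0,0,0]],[[96,0,35],[0,0,0]],[[99,0,38],[0,0,0]],[[99,0,38],[0,0,0]],[[99,0,30],[0,0,0]],[[99,0,5],[0,0,0]],[[99,0,-30],[0,0,0]],[[99,0,-60],[0,0,0]]]'

```text
time_s: 12.5
eef_pos: [0.4041, 0.1976, 0.3051]
orientation: [-0.27, 0.579, 0.74, 0.212]
wrist_force: [0.5, 0.7, 0.0]
opening: -0.0001
grip_force: 0.0
```

>>> apply_moves --targets '[[[0,0,-15],[0,0,0]],[[0,0,-30],[0,0,0]],[[0,0,-40],[0,0,0]],[[0,0,-40],[0,0,0]],[[0,0,-40],[0,0,0]],[[0,0,-40],[0,0,0]]]'

```text
time_s: 13.25
eef_pos: [0.4096, 0.1739, 0.334]
orientation: [-0.27, 0.579, 0.74, 0.211]
wrist_force: [-0.0, 0.3, 0.1]
opening: 0.0002
grip_force: 0.0
```

```bash
python3 - <<'E'
from h import *
import cv2
b=r.get_image("scene");a=r.get_image("top");
cv2.imwrite("pics/t6.png",np.vstack([cv2.resize(b[120:280,180:430],None,fx=1.8,fy=1.8),cv2.resize(a[150:300,160:410],None,fx=1.8,fy=1.8)]))
corner()
E
```

```text
corner f,a,z [0.0699 0.4397 0.2854] P [0.3963 0.2277 0.2854] TCP [0.4097 0.1739 0.3341] z [-0.156  0.625 -0.765] F [ 0.29  0.4  -0.26] 13.35
```

View pics/t6.png

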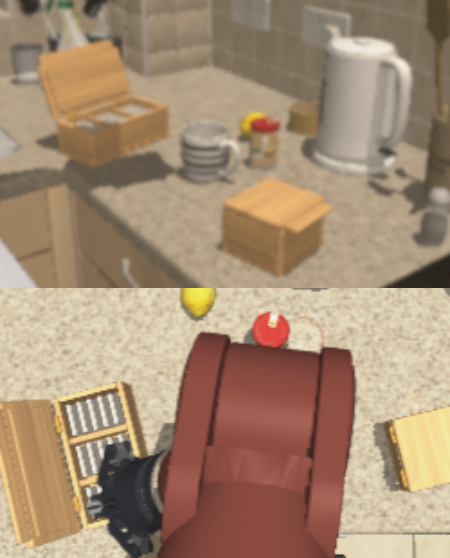

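The wide lid leans back open (scene crop about (85,80)). The narrow box is shut (about (275,225)), the mug and jar are where they were, and the gripper is clear.

```bash
python3 -c "
from plant import r
print(r.hand_in())"
```

```text
the job is handed in; nothing more can be done
None
```

The narrow box's lid is shut and the wide box's lid leans back open on its own; the last pictures show both boxes standing and the mug, jar and shaker apparently undisturbed, and I handed the job in at about 13 s with the gripper clear.

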